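File two sample plates in the slot rack by thickness

TASK

Take the two plywood sample plates out of their stands, the thick one first and then the thin one, and put each upright into the slot of the white rack that was made for its thickness (the thick one in the widest slot, the thin one in the narrowest; the middle slot stays empty). Each slot narrows and has a sprung grip, so press each plate on down until it comes up hard against the stop hidden in its slot and hold it there for a moment with a firm push of about 12 N, but never force it: over 22 N would crack the rack. Let go and leave the plates standing there, and do not disturb the other things on the desk.

Things in the scene. Friction and masses are not known exactly. Their poses are not given: they have to be found in the camera images.
- plate18: thick plain plywood plate, 60 wide (x) by 18 thick (y) by 90 high (z), about 63 g, standing on edge in its stand; origin at the centre of its lower edge face, z up to its top edge
- plate8: thin plain plywood plate, 60 wide (x) by 8 thick (y) by 90 high (z), about 32 g, standing on edge in its stand; origin at the centre of its lower edge face, z up to its top edge
- stand18: fixed low plywood stand of the thick plate, 30 mm high, 80 (x) by 59 (y); the trough, 23 wide in y and 68 long in x, has its floor at z=5; origin at the centre of its underside
- stand8: fixed low plywood stand of the thin plate, 30 mm high, 80 (x) by 49 (y); the trough, 13 wide in y and 68 long in x, has its floor at z=5; origin at the centre of its underside
- block18: slot for the thick plate (widest slot): fixed white block, 76 (x) by 56 (y) by 60 high, origin at its underside's centre, z up. Slot 65 long in x, ends closed; its long sides narrow evenly from 33.6 mm apart at the mouth (z=60) to 19.6 mm at z=42, then a parallel throat of that width
- block8: slot for the thin plate (narrowest slot): fixed white block, 76 (x) by 56 (y) by 60 high, origin at its underside's centre, z up. Slot 65 long in x, ends closed; its long sides narrow evenly from 23.6 mm apart at the mouth (z=60) to 9.6 mm at z=42, then a parallel throat of that width
- block18_mouth (a point): centre of the open mouth of the widest slot, on the block's top, 60 above its underside. Inside, a sprung leaf slopes out of the +y wall, from nothing at block z=40 to 2.6 mm at z=25; it grips a plate so that it may not fall further by itself; up to 4 N pushes the plate past. Below is a hidden rubber-faced stop (gives 1 mm per 10 N), set anywhere from z=7 to z=17, different in each slot
- block8_mouth (a point): centre of the open mouth of the narrowest slot, on the block's top, 60 above its underside. Inside, a sprung leaf slopes out of the +y wall, from nothing at block z=40 to 2.6 mm at z=25; it grips a plate so that it may not fall further by itself; up to 4 N pushes the plate past. Below is a hidden rubber-faced stop (gives 1 mm per 10 N), set anywhere from z=7 to z=17, different in each slot
- tape: roll of paper tape lying flat, 52 across, 20 high; bystander, origin under its centre
- eraser: white eraser 45 x 20 x 13; bystander, origin under its centre
- drink: clear water bottle, 72 across, 200 high, standing; bystander, origin under its centre
- glue: slim white glue bottle, 32 across, 110 high, standing; bystander, origin under its centre
- scissors: scissors with blue handles, 170 long, lying flat; bystander, origin near the rivet
- offcut: plywood offcut 70 x 50 x 6 lying flat; bystander, origin under its centre
- craft_knife: craft awl with blue handle and steel shaft, 150 long, lying flat; bystander, origin under its middle
- block13: the slot of middle width (throat 14.6 mm), to stay empty: otherwise the same block, 76 by 56 by 60 high. The three blocks stand side by side, in any order, 62 mm apart centre to centre, on a fixed plywood base 8 mm thick; origin at the centre of its underside
There are look-alikes about, which are no part of the job. What is shaped like the plate8 but black or purple is not meant.

How it is judged:
On the way, in this order (a step that is already met when the one before it is completed fails the run):
1. the thick plate is in its slot and pressed against the stop with 9 N or more (z of plate18 in the frame of block18 below 0.0185 m and horizontal distance between plate18 and block18 below 0.006 m and angle between plate18's own z axis and vertical below 0.07 rad and contact force between plate18 and block18 above 9 N), for 0.2 s.
2. the thin plate is in its slot and pressed against the stop with 9 N or more (z of plate8 in the frame of block8 below 0.0185 m and horizontal distance between plate8 and block8 below 0.006 m and angle between plate8's own z axis and vertical below 0.07 rad and contact force between plate8 and block8 above 9 N), for 0.2 s.
At the end, for the whole second after the job is handed in: Both plates stand upright (within 0.07 rad), at rest, each in the slot of its own thickness: centred within 6 mm of the block, lower edge no more than 18.5 mm above the block's underside; each was pressed against its block with 9 N or more for 0.2 s when down there, thick one first (z of plate18 in the frame of block18 below 0.0185 m and horizontal distance between plate18 and block18 below 0.006 m and angle between each of plate18, plate8's own z axis and vertical below 0.07 rad and linear speed of each of plate18, plate8 below 0.01 m/s and z of plate8 in the frame of block8 below 0.0185 m and horizontal distance between plate8 and block8 below 0.006 m); the robot touches nothing.
It fails at once if a plate is forced against a block with more than 22 N (contact force between any of plate18, plate8 and block18 above 22 N or contact force between any of plate18, plate8 and block13 above 22 N or contact force between any of plate18, plate8 and block8 above 22 N).
It fails at once if a bystander is moved more than 25 mm (distance of any of tape, eraser, drink, glue, scissors, offcut, craft_knife from where it was at the start of the episode above 0.025 m).
It also fails if it takes over 67 s, if anything falls off the work surface, if the arm or the gripper's body presses on something with over 40 N, if the wrist force passes 120 N, or if a joint passes its speed limit or range.

ROBOT

A 6-joint arm with a two-finger parallel gripper is mounted at the origin on the work surface. World frame = base frame: x ahead of the robot, y to its left, z up, the work surface at z = 0. Lengths are in m, angles in rad, forces in N, time in s.
With the tool pointing down it reaches from about 0.325 to 0.775 m from the base axis. Payload 5.5 kg.
Tool frame: the origin (TCP) lies between the finger pads; the fingertips stand 8 mm ahead of it and the grasp point (between the pads) lies 11 mm behind it (tcp_to_tips is the distance from the TCP to the fingertips, in m); z points along the fingers, y is the line along which they close (so a half turn about z gives the same grasp; the last joint's range is limited). The gripper opens to 88 mm and grips with 3 to 60 N. Pads are 20 mm wide; open, the fingers measure 115 mm over their backs; the gripper's body (75 mm by 178 mm) begins 61 mm behind the grasp point.
Start: joints at [1.266, 0.091, 1.231, -0, 1.82, -0.057], TCP at [0.147, 0.582, 0.231] pointing down, gripper open.
Joint ranges: [-2.87, 2.87], [-0.86, 2.18], [0.17, 2.46], [-1.51, 4.65], [0.06, 2.69], [-2.65, 2.65]. Speed limits (rad/s): [2.57, 2.57, 3.01, 3.14, 3.14, 3.14].

INTERFACE

Orientations are given as a unit quaternion [w, x, y, z].
In Python, from bench import * gives the robot as it stands. Calls block until the motion is done:
- move_to(position, orientation): joint-space move of the TCP to a pose.
- move_l(position, speed=0.15, orientation=None): straight line of the TCP; orientation=None keeps the orientation; speed is the mean speed in m/s.
- movej(angles): joint-space move.
- gripper_open() and close(): open the fingers fully, or close them until they stop; the grip force is fixed at half the most.
- hold(seconds).
- inverse_kinematics(position, orientation): joint angles nearest the present ones, or None.
- state(): the state.
- get_image(name): name is "scene" or "top" or "wrist"; returns a dict with "frame" (480x640x3 uint8, blue, green, red), "depth" (480x640 float32, m along the optical axis (not along the pixel's ray), 0 where there is no reading), "camera_matrix" (3x3 intrinsics, pixels), "view" (4x4, takes a point from world to camera coordinates). Camera axes: x right, y up, looking along -z (the intrinsics and any distortion apply to the point x, -y, -z); pixel columns grow to the right and rows downward; lengths in m; the calibration is good to about 2 mm. The wrist camera is an equidistant fisheye: a pixel r from the principal point sees the ray r / f radians off the axis. A picture is of the moment at which its call begins.
A pose or a line that the arm cannot do raises IKError and nothing moves.
- job_done(): hands the job in; it is judged then, once.
The state is a dict: "time": time; "joint_pos": joint angles; "dq": joint speeds; "joint_torque": joint torques, N m; "ee_pos": TCP position; "ee_rot": TCP orientation; "ft_force": force on the tool from outside, world axes, zero at the start; "moment": the same for the moment, N m; "finger_gap": finger opening in m; "finger_force": force on a finger pad.
Only numpy, scipy, OpenCV 4.12 (cv2) and the standard library are available. Lean on these libraries where they do the work, as an engineer would, in place of code of your own. Each camera call takes 0.05 s, during which the arm holds its last target. There are 200 camera calls.

## Working session

There is one attempt and no reset: what is moved stays moved. The work goes in short steps, each a Python script; the robot and the scene stay as the last script left them, time stands still between calls to the robot, and variables do not carry over. Pictures are saved under pics/ and viewed, at most 10 in all, crops included, and the job is handed in when it is done.

```bash
mkdir -p pics; python3 - <<'E'
from bench import *
import cv2,numpy as np,pickle
d={}
for n in("scene","top","wrist"):
    d[n]=get_image(n); cv2.imwrite(f"pics/{n}0.png",d[n]["frame"])
    print(n,d[n]["camera_matrix"].tolist(),np.round(d[n]["view"],4).tolist(),(d[n]["depth"]>0).mean(),[k for k in d[n]])
pickle.dump(d,open("d0.pkl","wb"))
print(state())
E
```

```text
scene [[515.4179500878416, 0.0, 324.5365760324977], [0.0, 515.4179500878416, 244.84670052437116], [0.0, 0.0, 1.0]] [[-0.3231, 0.9463, 0.0104, 0.1695], [-0.7046, -0.2479, 0.6648, 0.3683], [0.6317, 0.2075, 0.7469, -1.5431], [0.0, 0.0, 0.0, 1.0]] 0.9961393229166666 ['frame', 'depth', 'camera_matrix', 'view']
top [[446.4925990403211, 0.0, 326.3640390905259], [0.0, 446.4925990403211, 239.46837860018402], [0.0, 0.0, 1.0]] [[-0.0182, -0.9998, -0.0125, 0.0678], [0.9898, -0.0198, 0.1412, -0.6007], [-0.1414, -0.0098, 0.9899, -1.0953], [0.0, 0.0, 0.0, 1.0]] 0.995947265625 ['frame', 'depth', 'camera_matrix', 'view']
wrist [[371.64829954431775, 0.0, 320.0457670970062], [0.0, 371.64829954431775, 238.95648441758783], [0.0, 0.0, 1.0]] [[0.2457, 0.9693, -0.0016, -0.5991], [-0.9381, 0.2374, -0.252, 0.0302], [-0.2439, 0.0634, 0.9677, -0.39], [0.0, 0.0, 0.0, 1.0]] 0.95583984375 ['frame', 'depth', 'camera_matrix', 'view']
{'time': 0.15, 'joint_pos': array([ 1.26630953e+00,  9.16615859e-02,  1.23162524e+00,  1.63576830e-06,
        1.81983093e+00, -5.66950808e-02]), 'dq': array([ 0.00094903, -0.00153865, -0.00033981, -0.00085243,  0.00157205,
        0.00117996]), 'joint_torque': array([ 1.74341032e-03, -4.47044742e+01, -4.06908488e+01,  6.98485156e-02,
        2.75388354e-02, -1.08135705e-04]), 'ee_pos': array([0.14708715, 0.58145335, 0.22977218]), 'ee_rot': array([-1.37742015e-04,  1.23578895e-01,  9.92334457e-01, -7.50005620e-04]), 'ft_force': array([-1.26802925,  0.12467019, -0.76540083]), 'moment': array([-0.10665875, -0.03265521, -0.00866758]), 'finger_force': 0.0, 'finger_gap': 0.08763677913774048}
```

View pics/top0.png

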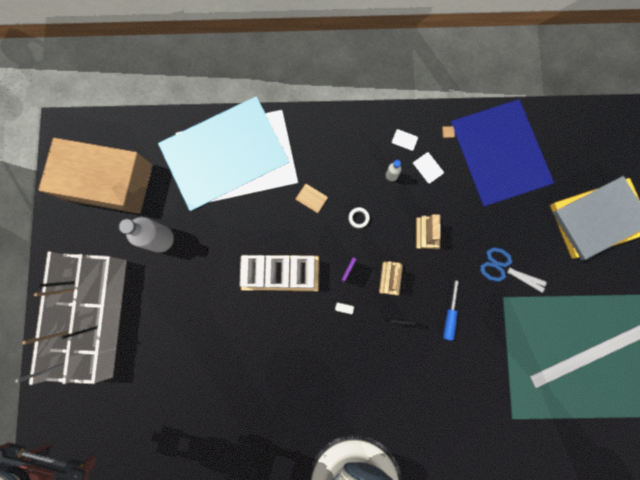

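View pics/scene0.png

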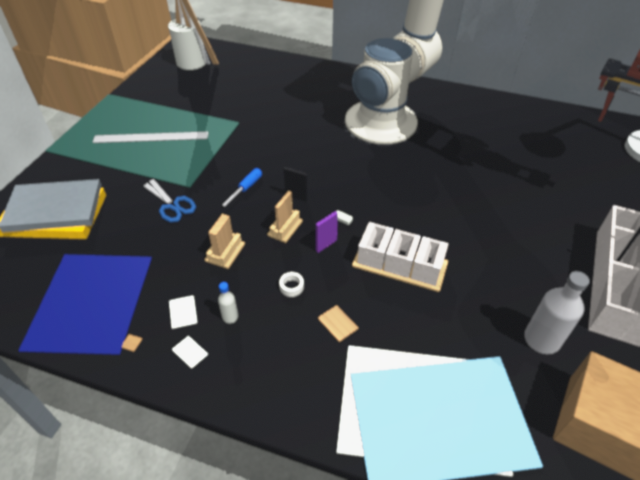

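The top view shows the thick plate's stand at (429,231), the thin one's at (391,278), the rack at (280,272), and purple and black look-alikes at (349,269) and (405,322). The scene view shows the two plywood plates at (221,240) and (284,215), the rack at (402,255), and the look-alikes at (327,232) purple and (295,182) black. I'll measure these from both views and confirm in an enlarged crop.

```bash
cat > h.py <<'E'
import cv2,numpy as np
def cloud(g):
    K=g["camera_matrix"];D=g["depth"];v,u=np.mgrid[0:480,0:640]
    x=(u-K[0,2])/K[0,0]*D;y=(v-K[1,2])/K[1,1]*D
    P=np.stack([x,-y,-D,np.ones_like(D)],-1)
    return (P@np.linalg.inv(g["view"]).T)[...,:3]
def rect(p):
    (c,s,a)=cv2.minAreaRect((np.asarray(p)[:,:2]*1000).astype(np.float32))
    return np.round(c,1),np.round(s,1),round(a,2)
E
python3 - <<'E'
import pickle,cv2,numpy as np
from h import *
d=pickle.load(open("d0.pkl","rb"))
T=cloud(d["top"]);S=cloud(d["scene"])
print("table z",np.median(T[330:420,200:300,2]),np.median(S[180:230,330:350,2]))
for n,C,rois in(("top",T,{"thick":(410,205,450,255),"thin":(375,255,410,300),"rack":(230,245,330,300),"purple":(338,255,362,287)}),("scene",S,{"thick":(200,208,250,270),"thin":(264,188,306,244),"rack":(345,215,455,295)})):
    hsv=cv2.cvtColor(d[n]["frame"],cv2.COLOR_BGR2HSV)
    for k,(a,b,c,e) in rois.items():
        p=C[b:e,a:c].reshape(-1,3);h=hsv[b:e,a:c].reshape(-1,3)
        for lo,hi in((.02,.045),(.055,.08),(.085,.105)):
            q=p[(p[:,2]>lo)&(p[:,2]<hi)]
            if len(q)>15: print(n,k,lo,len(q),np.round(np.percentile(q[:,2],[5,50,95]),4),*rect(q))
t=d["top"]["frame"];s=d["scene"]["frame"]
r=lambda i:cv2.resize(i,(400,300),interpolation=cv2.INTER_CUBIC)
cv2.imwrite("pics/crop1.png",np.vstack([np.hstack([r(t[205:295,370:490]),r(t[242:302,230:310+0])]),np.hstack([r(s[180:270,195:315]),r(s[210:295,340:453])])]))
E
```

```text
table z -9.404777967136901e-05 0.0027550346168484507
top thick 0.02 260 [0.0213 0.0289 0.0354] [ 619.8 -210.2] [42.7 80.2] 87.52
top thick 0.055 53 [0.0578 0.0678 0.0742] [ 618.5 -202.4] [58.9 15. ] 12.28
top thick 0.085 199 [0.0902 0.0946 0.0976] [ 620.6 -210.6] [18.1 58.7] 86.44
top thin 0.02 247 [0.0236 0.0296 0.037 ] [ 502.1 -108.1] [33.4 79.4] 80.36
top thin 0.055 34 [0.0562 0.0662 0.079 ] [ 501.6 -104.5] [ 6.5 58.5] 88.13
top thin 0.085 96 [0.0897 0.0948 0.0984] [ 502.6 -108.4] [ 8.4 59. ] 81.47
top rack 0.02 248 [0.0205 0.0353 0.0441] [521.2 168.5] [157.6  74.7] 88.34
top rack 0.055 1543 [0.0574 0.067  0.0709] [522.4 180.3] [180.1  74.9] 88.83
top purple 0.085 80 [0.0873 0.0898 0.0931] [522.2   2.9] [ 7.6 58.8] 62.05
scene thick 0.02 423 [0.0219 0.0307 0.0425] [ 622.  -209.1] [43.6 82. ] 85.47
scene thick 0.055 181 [0.0562 0.0681 0.0787] [ 623.9 -210.3] [21.1 61.7] 83.55
scene thick 0.085 250 [0.0868 0.0959 0.0991] [ 623.  -209.8] [20.4 64. ] 87.15
scene thin 0.02 448 [0.0213 0.0309 0.0422] [ 468.6 -112.4] [157.2  55.7] 7.85
scene thin 0.055 136 [0.0565 0.0673 0.0791] [ 503.3 -106. ] [ 9.1 65.1] 75.95
scene thin 0.085 127 [0.0856 0.0952 0.0984] [ 504.1 -107.8] [10.8 61.9] 81.21
scene rack 0.02 829 [0.021  0.0329 0.0439] [524.5 179.9] [179.2  78.6] 88.38
scene rack 0.055 1970 [0.057  0.0684 0.072 ] [523.1 179.3] [180.5  83.2] 88.59
```

View pics/crop1.png

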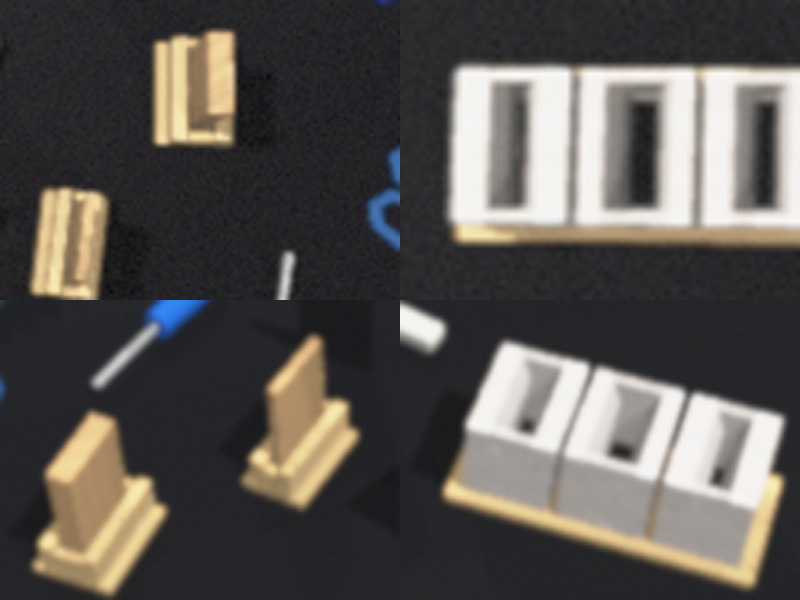

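In the crop, the thick plate is at top-view (429,231) in the 43 mm-wide stand, with an 18 mm top. The thin plate is at (391,278), with an 8 mm top. Both are bare plywood, so they fit the description. The purple (349,269) and black (405,322) plates are the excluded look-alikes. In the rack, the centre slot looks widest, the +y slot (left in top view) narrowest, and the -y slot in between. I'll check this with the wrist camera, viewing the plates and rack from the same relative pose so calibration errors cancel.

```bash
cat >> h.py <<'E'
def wcloud(g):
    K=g["camera_matrix"];D=g["depth"];v,u=np.mgrid[0:480,0:640]
    a=(u-K[0,2])/K[0,0];b=(v-K[1,2])/K[1,1];r=np.hypot(a,b)+1e-9
    s=np.tan(np.minimum(r,1.5))/r*D
    P=np.stack([a*s,-b*s,-D,np.ones_like(D)],-1)
    return (P@np.linalg.inv(g["view"]).T)[...,:3]
def quat(phi):   # tool down, tool y at angle phi (deg)
    t=np.radians(90-phi)/2
    return [0,np.sin(t),np.cos(t),0]
E
python3 - <<'E'
import pickle,time
from bench import *
from h import *
d=pickle.load(open("d0.pkl","rb"))
T=cloud(d["top"])
for k,(a,b,c,e) in {"drink":(112,205,185,260),"glue":(380,155,408,185)}.items():
    p=T[b:e,a:c].reshape(-1,3); 
    for lo in(.05,.09,.15,.18):
        q=p[(p[:,2]>lo)&(p[:,2]<.21)]
        if len(q)>5: print(k,lo,len(q),q[:,2].max().round(3),*rect(q))
V=d["wrist"]["view"];print("cam pos",-V[:3,:3].T@V[:3,3])
w={}
for n,p,phi in(("thick",[.621,-.21,.25],86.9),("thin",[.503,-.108,.25],81.3),("rack",[.5225,.18,.25],88.7)):
    try: move_to(p,quat(phi))
    except Exception as ex: print(n,"ERR",ex); continue
    hold(.2); w[n]=get_image("wrist"); s=state(); print(n,s["time"],s["ee_pos"].round(4),s["joint_pos"].round(2),s["ft_force"].round(2))
pickle.dump(w,open("w.pkl","wb"))
for n,g in w.items():
    C=wcloud(g).reshape(-1,3)
    cen={"thick":(.621,-.21,.05),"thin":(.503,-.108,.045),"rack":(.5225,.18,.12)}[n]
    m=np.hypot(C[:,0]-cen[0],C[:,1]-cen[1])<cen[2]
    for lo,hi in((.02,.04),(.055,.08),(.085,.105)):
        q=C[m&(C[:,2]>lo)&(C[:,2]<hi)]
        if len(q)>30: print(n,lo,len(q),np.round(np.percentile(q[:,2],[5,50,95]),4),*rect(q))
im=[cv2.resize(w[n]["frame"],(400,300)) for n in w]; im+=[im[0]*0]*(4-len(im))
cv2.imwrite("pics/w1.png",np.vstack([np.hstack(im[:2]),np.hstack(im[2:4])]))
E
```

```text
drink 0.05 1204 0.204 [634.1 529.5] [139.3 134.3] 4.73
drink 0.09 947 0.204 [646.4 509.6] [132.1  70.9] 24.47
drink 0.15 317 0.204 [617.7 496.3] [36.8 35.4] 56.43
drink 0.18 201 0.204 [618.7 497.9] [31.9 31.1] 22.66
glue 0.05 157 0.115 [ 775.4 -119.6] [30.9 25.4] 60.95
glue 0.09 47 0.115 [ 778.1 -121.1] [15.2 16.8] 42.39
cam pos [0.08043849 0.59829513 0.38409141]
thick 3.625 [ 0.6211 -0.2096  0.25  ] [-0.38  0.25  1.02  0.    1.87 -1.89] [-0.15  0.52 -0.88]
thin 4.5417 [ 0.5037 -0.1087  0.2494] [-0.28 -0.13  1.42 -0.    1.86 -1.7 ] [ 0.76  0.56 -0.76]
rack 5.9 [0.5228 0.1789 0.2501] [ 0.27 -0.03  1.32 -0.    1.85 -1.28] [ 0.53 -0.4  -0.08]
thick 0.02 1717 [0.0253 0.0302 0.0318] [ 620.5 -210.3] [42.3 79.1] 87.58
thick 0.055 60 [0.0551 0.0661 0.0793] [ 592.6 -208.6] [17.   0.5] 86.77
thick 0.085 1393 [0.094  0.0953 0.0965] [ 622.3 -210.2] [16.6 60.3] 86.77
thin 0.02 1689 [0.0246 0.0302 0.0316] [ 502.9 -107.6] [33.5 79.2] 80.84
thin 0.085 692 [0.094  0.0953 0.0965] [ 502.9 -107.6] [ 7.8 59.5] 81.15
rack 0.02 1319 [0.0206 0.0301 0.0392] [522.9 181.4] [179.6  76.4] 88.26
rack 0.055 11001 [0.0577 0.0681 0.0695] [523.1 181.1] [180.9  77.2] 88.13
```

View pics/w1.png

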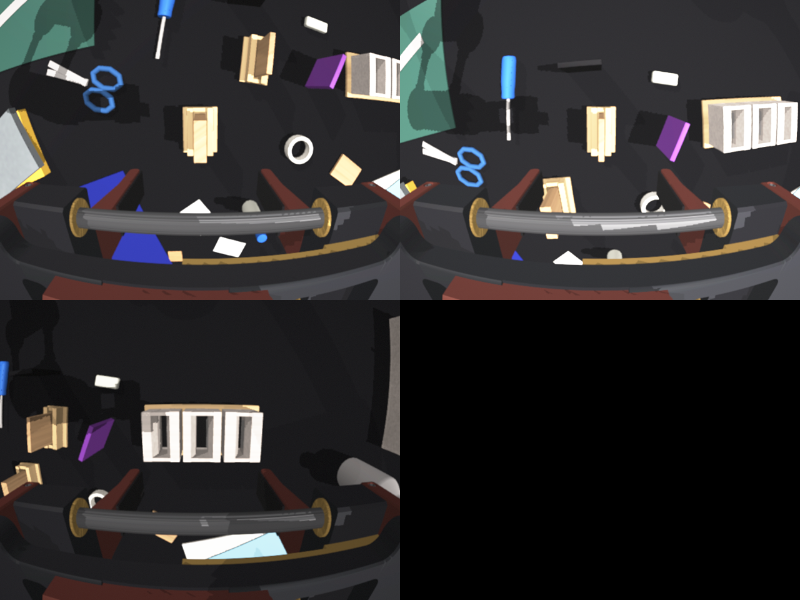

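The wrist views show, in half-size tile coordinates, the thick plate at (200,135), the thin one at (602,133), and the rack at (203,436) with its widest slot in the middle. The bottle is far off at y=0.50. Next I'll measure the slots numerically, then grasp and lift the thick plate.

```bash
python3 - <<'E'
import pickle
from bench import *
from h import *
w=pickle.load(open("w.pkl","rb"))
C=wcloud(w["rack"]).reshape(-1,3)
top=C[(abs(C[:,2]-.068)<.003)&(np.hypot(C[:,0]-.523,C[:,1]-.181)<.13)]
c,sz,a=rect(top);print("rack top",c,sz,a)
t=np.radians(a if a>45 else a+90)
ey=np.array([np.cos(t),np.sin(t)]);ex=np.array([ey[1],-ey[0]])
q=top[:,:2]*1000-c;X=q@ex;Y=q@ey
for n,o in(("-y",-62),("mid",0),("+y",62)):
    gy=[];gx=[]
    for s in range(-24,25,4):
        y=Y[(abs(X-s)<2.5)]-o
        gy.append((y[(y<-4)&(y>-28)].max(),y[(y>4)&(y<28)].min()))
    m=np.median(gy,0);cy=m.mean()
    x=X[abs(Y-o-cy)<5]
    mx=(x[x<0].max(),x[x>0].min())
    print(n,"y gap",m.round(1),np.round(m[1]-m[0],1),"centre",np.round(cy,2),"x ends",np.round(mx,1), "world",(c+ex*np.mean(mx)+ey*(o+cy)).round(1),"geo",(c+ey*o).round(1))
for n,cen in(("thick",(.621,-.21)),("thin",(.503,-.108))):
    C=wcloud(w[n]).reshape(-1,3)
    q=C[(np.hypot(C[:,0]-cen[0],C[:,1]-cen[1])<.05)&(C[:,2]>.0935)&(C[:,2]<.1)]
    print(n,*rect(q),np.median(q[:,2]))
    if n=="thick": c=rect(q)
P=np.array([c[0][0],c[0][1],0])/1000; Q=quat(86.9)
move_to([P[0],P[1],.15],Q); move_l([P[0],P[1],.0755],.12); close()
s=state();print(s["time"],s["ee_pos"],s["finger_gap"],s["finger_force"],s["ft_force"])
move_l([P[0],P[1],.215],.2);hold(.2)
s=state();print(s["time"],s["ee_pos"],s["finger_gap"],s["finger_force"],s["ft_force"])
g=get_image("wrist");cv2.imwrite("pics/g1.png",g["frame"])
E
```

```text
rack top [523.2 181.1] [180.9  77. ] 88.13
-y y gap [-12.4  13.1] 25.6 centre 0.33 x ends [-32.9  31.8] world [520.6 119.5] geo [521.2 119.1]
mid y gap [-14.8  15.5] 30.3 centre 0.34 x ends [-33.8  31.6] world [522.1 181.5] geo [523.2 181.1]
+y y gap [-10.6  10.3] 20.9 centre -0.16 x ends [-32.9  31.6] world [524.5 242.9] geo [525.2 243.1]
thick [ 622.2 -210.4] [16.6 60.2] 87.2 0.09533117632721538
thin [ 502.9 -107.6] [ 7.8 59.5] 81.12 0.09531040026380005
9.2833 [ 0.62217354 -0.21038323  0.07545541] 0.01797445649606974 29.995481371879578 [-0.5122263  -0.38909447 -0.3433818 ]
10.3333 [ 0.62170963 -0.21019489  0.21291069] 0.018094728573325475 29.9953830242157 [-0.34044895 -0.33527879 -0.77913771]
```

View pics/g1.png

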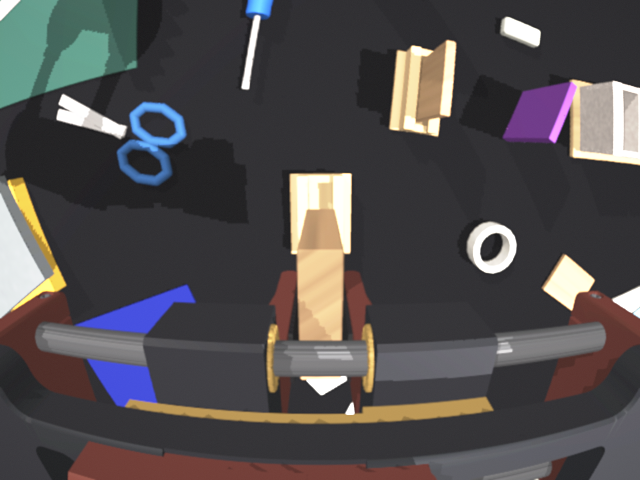

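The plate hangs straight in the grip, with a gap of 18.0 mm. The slot mouths measure 30.3 (mid), 20.9 (+y) and 25.6 (-y), so the widest is in the middle and the narrowest at +y. Now I'll insert the thick plate with force feedback.

```bash
cat > ins.py <<'E'
from bench import *
from h import *
def fz(n=3):
    f=[]
    for _ in range(n): hold(.02); f.append(state()["ft_force"])
    return np.mean(f,0)
def insert(cx,cy,phi,target=12.):
    Q=quat(phi)
    move_to([cx,cy,.20],Q); move_l([cx,cy,.1425],.12); hold(.3)
    f0=fz(6); print("t",state()["time"],"f0",f0.round(2),state()["ee_pos"].round(4))
    z=.1425
    while z>.084:
        st=.003 if z>.122 else (.0015 if z>.098 else .0005)
        last=z; z-=st; move_l([cx,cy,z],.05 if st>.001 else .02)
        f=fz(2)-f0; 
        if st<.001 or abs(f[2])>2: print(round(z,4),state()["ee_pos"].round(4),f.round(1),round(state()["time"],1))
        if z>.0975 and f[2]>7: print("BLOCKED high");return False,f0,z
        if np.hypot(f[0],f[1])>15: print("LATERAL");return False,f0,z
        if f[2]>6: break
    else: print("no stop");return False,f0,z
    while f[2]<target-.5 and z>.083:
        z-=float(np.clip((target-f[2])*8e-5,.0001,.0005)); move_l([cx,cy,z],.02); f=fz(3)-f0
        print(" press",round(z,4),f.round(1))
        if f[2]>16: print("HIGH");break
    for _ in range(5): hold(.12); print("  hold",(fz(1)-f0).round(1))
    s=state();print("t",s["time"],s["ee_pos"].round(4),s["finger_gap"])
    return True,f0,z
E
python3 - <<'E'
from ins import *
print(insert(.5227,.181,88.2))
E
```

```text
t 12.9167 f0 [ 0.06  0.01 -0.38] [0.5229 0.1811 0.143 ]
0.097 [0.5227 0.181  0.097 ] [ 0.3 -1.7  0.1] 19.7
0.0965 [0.5227 0.181  0.0966] [-0.  -1.3  0.4] 20.0
0.096 [0.5227 0.181  0.096 ] [-0.9 -1.1  0.3] 20.3
0.0955 [0.5227 0.181  0.0954] [-0.2 -1.4  0.3] 20.6
0.095 [0.5227 0.181  0.0949] [ 0.5 -1.4  0.3] 20.9
0.0945 [0.5227 0.181  0.0944] [-0.4 -2.1  0. ] 21.1
0.094 [0.5227 0.181  0.0939] [ 0.6 -2.   0.2] 21.4
0.0935 [0.5227 0.181  0.0935] [-0.5 -1.   0. ] 21.7
0.093 [0.5227 0.181  0.093 ] [-0.4 -1.8  0.4] 22.0
0.0925 [0.5227 0.181  0.0925] [ 0.2 -1.6 -0.1] 22.3
0.092 [0.5227 0.181  0.0919] [ 0.2 -1.8  0.2] 22.6
0.0915 [0.5227 0.181  0.0914] [ 0.1 -1.6  0.2] 22.8
0.091 [0.5227 0.181  0.0909] [-0.  -1.5 -0.1] 23.1
0.0905 [0.5227 0.181  0.0904] [ 0.4 -1.4  0.1] 23.4
0.09 [0.5227 0.181  0.0899] [ 0.7 -2.   0.3] 23.7
0.0895 [0.5227 0.181  0.0895] [ 0.1 -1.7  0.3] 24.0
0.089 [0.5227 0.181  0.0889] [ 0.3 -2.   0.4] 24.2
0.0885 [0.5227 0.181  0.0885] [ 0.6 -1.5  0.3] 24.5
0.088 [0.5227 0.181  0.0879] [ 0.4 -1.6  0. ] 24.8
0.0875 [0.5227 0.181  0.0876] [-0.3 -1.1  1.3] 25.1
0.087 [0.5228 0.181  0.0874] [-1.7 -1.   4.2] 25.4
0.0865 [0.5228 0.181  0.0872] [-2.  -1.7  5.6] 25.7
0.086 [0.5228 0.181  0.087 ] [-2.3 -1.8  7.8] 25.9
 press 0.0857 [-3.1 -2.1  8.5]
 press 0.0854 [-2.8 -3.2  9.2]
 press 0.0852 [-4.2 -2.4 10.2]
 press 0.085 [-3.9 -3.2 10.6]
 press 0.0849 [-4.4 -2.9 10.9]
 press 0.0848 [-4.2 -2.4 11.5]
 press 0.0847 [-4.  -2.6 11.8]
  hold [-4.5 -3.1 11.2]
  hold [-4.6 -2.7 12.1]
  hold [-3.9 -2.6 10.7]
  hold [-3.6 -3.1 11.2]
  hold [-4.8 -2.7 12.1]
t 28.7167 [0.5229 0.181  0.0867] 0.01789524082610511
(True, array([ 0.0610126 ,  0.01143444, -0.38496077]), 0.08470668602600721)
```

The contact stiffness matches the rubber stop: the plate went about 0.9 mm further under 12 N, and block z ≈ 9 mm is inside the 7–17 range. Releasing, checking the plate's height, then grasping the thin plate.

```bash
python3 - <<'E'
from ins import *
gripper_open(); p=state()["ee_pos"]; move_l([.5227,.181,.20],.2)
g=get_image("top");C=cloud(g).reshape(-1,3);g2=get_image("scene");D=cloud(g2).reshape(-1,3)
P=[.5029,-.1077]
move_to([*P,.16],quat(81.1))
g3=get_image("scene");D3=cloud(g3).reshape(-1,3);g4=get_image("top");C4=cloud(g4).reshape(-1,3)
for n,c in(("top",C4),("scene",D3)):
    q=c[(np.hypot(c[:,0]-.523,c[:,1]-.181)<.05)&(c[:,2]>.09)&(c[:,2]<.12)]
    print(n,len(q),np.percentile(q[:,2],[50,90]).round(4),*rect(q))
move_l([*P,.0755],.12); close()
s=state();print(s["time"],s["ee_pos"],s["finger_gap"],s["finger_force"])
move_l([*P,.215],.2)
s=state();print(s["time"],s["finger_gap"],s["finger_force"])
a=get_image("scene")["frame"];b=g3["frame"]
r=lambda i:cv2.resize(i[130:310,230:470],(400,300),interpolation=cv2.INTER_CUBIC)
cv2.imwrite("pics/g2.png",np.hstack([r(b),r(a)]))
E
```

```text
top 203 [0.1073 0.1095] [521.7 178.6] [17.7 57.5] 88.8
scene 241 [0.1087 0.1107] [523.6 179. ] [18.3 62.6] 88.83
33.975 [ 0.50290476 -0.10769272  0.07548903] 0.008005427657317685 29.999312460422516
34.825 0.008035859070245108 29.999316036701202
```

View pics/g2.png

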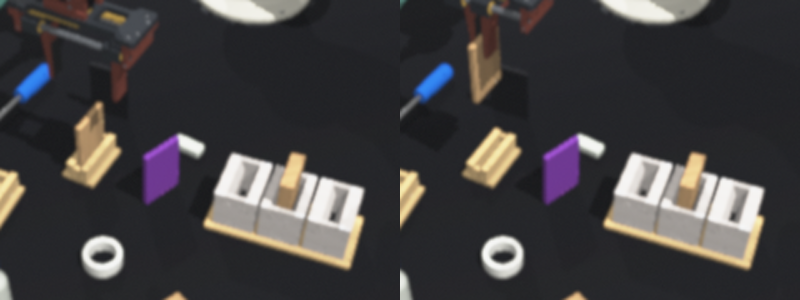

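The left half shows the thick plate upright in the middle slot; its top is at about 0.108 m, which puts the lower edge at block z ≈ 9.5 mm. The right half shows the thin plate lifted. There is a snag: fingers opening fully (±57 mm) at the thin slot would reach the thick plate 62 mm away. So I'll set the thin plate back in its stand and regrasp it across its 60 mm width (fingers closing along x), which keeps them clear of the thick plate.

```bash
sed -i 's/st=.003 if z>.122 else (.0015 if z>.098 else .0005)/st=.005 if z>.122 else (.002 if z>.098 else .0007)/' ins.py
python3 - <<'E'
from ins import *
P=[.5029,-.1077]
move_l([*P,.0765],.15); gripper_open(); move_l([*P,.13],.2)
ph=None
for phi in(-8.9,171.1):
    j=inverse_kinematics([*P,.13],quat(phi)); print(phi,None if j is None else np.round(j,2))
    if j is not None and ph is None: ph=phi
move_to([*P,.13],quat(ph)); move_l([*P,.0755],.15); close()
s=state();print(s["time"],s["ee_pos"],s["finger_gap"],s["finger_force"])
move_l([*P,.20],.2)
s=state();print(s["time"],s["finger_gap"],s["finger_force"],ph)
g=get_image("scene");D=cloud(g)
cv2.imwrite("pics/g3.png",np.hstack([cv2.resize(g["frame"][110:290,220:460],(400,300)),cv2.resize(get_image("wrist")["frame"],(400,300))]))
E
```

```text
-8.9 [-0.28 -0.14  1.63 -0.    1.65 -0.12]
171.1 None
40.1167 [ 0.50322762 -0.10778757  0.07610876] 0.05974703475769314 29.99970406293869
40.8917 0.05989790995142352 29.998798370361328 -8.9
```

View pics/g3.png

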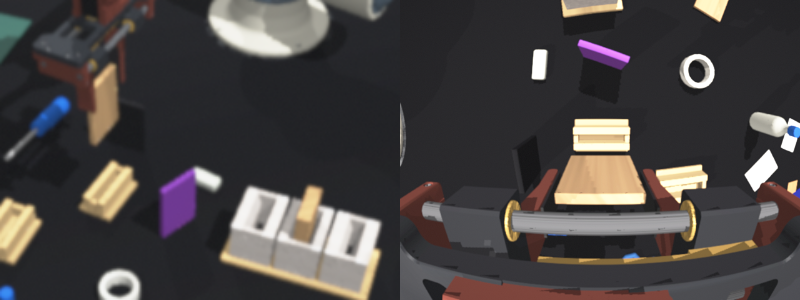

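The thin plate hangs upright between the fingers, held across its 60 mm width, and its stand is empty. Inserting it into the +y slot.

```bash
sed -i 's/move_to(\[cx,cy,.20\],Q)/move_to([cx,cy,.22],Q)/' ins.py
python3 - <<'E'
from ins import *
ok,f0,z=insert(.5247,.2422,-1.6)
print(ok)
if ok:
    gripper_open(); move_l([.5247,.2422,.20],.25); hold(.2); print(state()["time"])
    g=get_image("scene");c=cloud(g).reshape(-1,3)
    for cc in((.523,.181),(.5247,.242)):
        q=c[(np.hypot(c[:,0]-cc[0],c[:,1]-cc[1])<.04)&(c[:,2]>.09)&(c[:,2]<.125)]
        print(len(q),np.percentile(q[:,2],[50,90]).round(4) if len(q) else 0,*(rect(q) if len(q)>5 else ()))
    cv2.imwrite("pics/end.png",g["frame"][110:350,200:520])
E
```

```text
t 43.5 f0 [ 0.23 -0.12 -0.29] [0.5248 0.2423 0.1429]
0.0968 [0.5247 0.2422 0.0968] [0.4 2.1 0.6] 48.0
0.0961 [0.5247 0.2422 0.0962] [0.5 1.9 1.8] 48.3
0.0954 [0.5248 0.2422 0.0954] [-0.3  2.3  1.3] 48.6
0.0947 [0.5247 0.2422 0.0946] [0.3 3.2 1.9] 48.9
0.094 [0.5247 0.2422 0.094 ] [0.5 2.6 1.6] 49.2
0.0933 [0.5247 0.2422 0.0932] [0.8 2.6 1.4] 49.5
0.0926 [0.5247 0.2422 0.0925] [0.2 2.4 1.3] 49.7
0.0919 [0.5247 0.2422 0.0918] [0.1 3.3 1.4] 50.0
0.0912 [0.5247 0.2422 0.0914] [-0.1  2.8  2.6] 50.3
0.0905 [0.5247 0.2422 0.091 ] [-1.   3.1  5.4] 50.6
0.0898 [0.5247 0.2423 0.0908] [-1.8  2.3  7.1] 50.9
 press 0.0894 [-2.7  2.   8.9]
 press 0.0892 [-2.3  1.2 10.2]
 press 0.089 [-2.7  1.5 10.7]
 press 0.0889 [-3.4  1.6 10.7]
 press 0.0888 [-3.4  1.6 10.5]
 press 0.0887 [-3.4  1.9 11.2]
 press 0.0886 [-3.8  1.8 11.3]
 press 0.0885 [-4.   1.4 11.9]
  hold [-3.4  1.  12.2]
  hold [-3.7  0.8 11.4]
  hold [-4.3  1.6 11.2]
  hold [-4.1  2.2 12.5]
  hold [-3.8  1.1 11.7]
t 53.9333 [0.5248 0.2423 0.0906] 0.05988872125748482
True
55.3667
240 [0.1084 0.1109] [522.8 179. ] [18.4 64.3] 88.79
112 [0.1112 0.1143] [526. 241.] [ 7.9 59.7] 87.83
```

View pics/end.png

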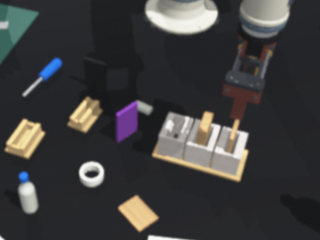

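The picture shows both plates upright, the thick one in the middle slot (205,128) and the thin one in the +y slot (234,135). The -y slot is empty, the gripper is clear above, and the bystanders look undisturbed.

```bash
python3 -c "
from bench import *
print(job_done())"
```

```text
the job is handed in; nothing more can be done
None
```

I pressed both plates against their stops at about 12 N, thick first and then thin, left each standing upright in its own slot with the middle-width slot empty, and handed the job in at about 55 s; no verdict came back.

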